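# Load the drying cabinet and hold its vent flap open

## Robot

A 7-joint arm with a two-finger parallel gripper is mounted at the origin on the work surface. World frame = base frame: x ahead of the robot, y to its left, z up, the work surface at z = 0. Lengths are in m, angles in rad, forces in N, time in s.
With the tool pointing down it reaches from about 0.35 to 0.9 m from the base axis. Payload 7.2 kg.
Tool frame: the origin (TCP) lies midway between the tips of the shut fingers; the grasp point (between the pads) lies 19 mm behind it; z points along the fingers, y is the line along which they close (so a half turn about z gives the same grasp; the last joint's range is limited). The gripper opens to 88 mm and grips with 3 to 60 N. Pads are 20 mm wide; open, the fingers measure 115 mm over their backs; the gripper's body (75 mm by 178 mm) begins 61 mm behind the grasp point.
Start: joints at [-1.406, 0.411, -0.013, 1.596, 0.006, 1.134, -0.082], TCP at [0.144, 0.608, 0.223] pointing down, gripper open.
Joint ranges: [-2.95, 2.95], [-0.29, 1.99], [-1.47, 1.44], [0.14, 2.54], [-1.03, 4.17], [0.13, 1.85], [-2.86, 2.86]. Speed limits (rad/s): [2.39, 2.39, 3.01, 3.01, 3.14, 3.14, 3.14].

## Interface

Orientations are given as a unit quaternion [x, y, z, w].
In Python, from station import ctrl, eyes, order gives the robot as it stands.
- The arm moves only by the shell command python3 -m handwheel 'ROWS' [OPENING] [FORCE]. ROWS is JSON, a list of rows, each a list of 2 entries, a list of its own where there are three numbers: the shift along the tool's x, y, z in cm, then the turn about the tool's z in degrees. A call has 1 to 12 rows; each row shifts and turns the commanded pose from where the row before left it, along the tool's axes as they then stand; what a row does not reach is not made up. A row lasts 1/12 s, in which the tool goes at most 41.7 mm and 7.16 degrees, less where a joint would pass 70% of its speed; a pose out of reach is approached as far as the arm can. A call with a gripper value outside its range is refused whole. OPENING is the finger opening in cm, from 0 to 8.78, set as the call begins (- or left out, the last holds). The fingers move at their own pace and stop on an object; FORCE is the grip in N (left out, the last holds). Time passes only in rows, so rows that do not move let the fingers close. It gives the time, the measured TCP pose, the force, the opening and the grip force at its end, in the units of the state.
- ctrl.read_state(): the state, without advancing time (a new reading comes with each control period).
- eyes.get_image(name): name is "scene" or "top"; returns the picture (420x560x3 uint8, blue, green, red); there is no depth.
- eyes.calibration(name): a dict with "fx", "fy", "cx", "cy" (pixels), "R" (3x3) and "t" (3): a world point X has camera coordinates R X + t. Camera axes: x right, y down, z forward; pixel columns grow to the right and rows downward; lengths in m; the calibration is good to about 2 mm. A picture is of the moment at which its call begins. calibration takes no time and is no camera call.
- order.sign_off(): hands the job in; it is judged then, once.
Trained networks look in the newest picture that a camera, given by its name, has taken for a name from the list of things; names that differ only in an ending like _2 or _b are one class to them, and where a whole thing is asked for, a point or a joint stands for the part that bears it (a point fixed in the world has none). Each returns a list of dicts, best first, with "p" (0 to 1); they miss things now and then, are a little off and sometimes report something else, mostly with a low value. They report only what shows in the picture. A call takes as long as a camera call. They do not tell look-alikes from the thing itself.
- eyes.silhouettes(camera, name): "mask" (420x560 bool, what is visible of it) and "at" ([column, row] in pixels, amid what is visible of it).
The state is a dict: "time": time; "q": joint angles; "joint_velocities": joint speeds; "joint_torque": joint torques, N m; "tool_pos": TCP position; "tool_rot": TCP orientation; "wrist_force": force on the tool from outside, world axes, zero at the start; "moment": the same for the moment, N m; "gripper_width": opening from 0.0 (shut) to 1.0 (fully open); "finger_force": force on a finger pad.
Only numpy, scipy, OpenCV 4.12 (cv2) and the standard library are available. Lean on these libraries where they do the work, as an engineer would, in place of code of your own. Each camera call takes 0.05 s, during which the arm holds its last target. There are 200 camera calls.

## Task

Stand the unfired clay bear upright in the open drawer of the little drying cabinet and let go of it, then push the drawer fully shut with the bear still standing inside. Then lift the vent flap on top of the cabinet by its bar and hold it open at 40 degrees from closed so that the damp air gets out; it falls shut by itself, so finish while still holding it there with the gripper, keeping still. Leave the other figures and things on the bench where they are.

Things in the scene. Friction and masses are not known exactly. Their poses are not given: they have to be found in the camera images.
- bear: Sitting bear of plain brown clay, loose, 0.13 kg, the only figure with an upright trunk, round head and two ears: 64 mm tall; trunk a cylinder 43 mm across up to 32 mm, head a 30 mm ball centred 46 mm up; feet and snout reach 28 mm to its own -x. Flat foot of 42 mm. Origin: centre of its underside, z up. Grip the trunk 22 to 30 mm up, from above. It swaps places with the dog and the bird.
- drying_cabinet: Grey sheet-metal drying cabinet, 220 deep (x) x 260 wide (y) x 130 mm high, fixed to the bench, turned up to 0.2 rad. Origin: centre of its underside; x points from front to back, y along the front, z up. The front, with the drawer, faces the robot, 110 mm to -x of the origin. The flap lies on its top, near the front.
- drawer (a joint): How far the drawer stands out, m: 0 fully shut, about 0.12 out (stop at 0.125). Slides along the cabinet's -x; needs about 2 N plus light damping to move and stays where it is left.
- tray (a point): Centre of the drawer's inner floor (moves with it), 35 mm above the bench; axes as the cabinet's. Clear floor 100 mm (x) by 210 mm (y); rims 25 mm high at sides and back; the drawer's 12 mm front panel (inner face 50 mm to -x of this point) rises to 102 mm above the bench. The opening's lintel is 106 mm above the bench. With the drawer out, the floor is open from above.
- drawer_handle (a point): Middle of the drawer's dark steel bar handle: bar along the cabinet's y, 110 mm long, about 10 mm thick, axis 35 mm in front of the drawer's front panel, 80 mm above the bench; 157 mm to -x of the cabinet's origin when shut. Axes as the cabinet's: the drawer shuts towards +x.
- flap (a joint): Opening angle of the vent flap, rad: 0 closed (lying level on the cabinet's top), growing as its front edge rises, stop at 1.35; 40 degrees is 0.698. Free hinge: it falls shut from any angle when let go.
- flap_handle (a point): Middle of the flap's dark steel bar, to pinch from above: round, along the cabinet's y, 100 mm long, about 10 mm thick, on two end posts, axis 35 mm above the flap's outer face; it can turn between the pads. At flap angle a it lies (-0.100 cos a + 0.040 sin a) m along the cabinet's x and (0.100 sin a + 0.040 cos a) m up from the hinge; closed, 170 mm above the bench.
- flap_hinge (a point): Middle of the flap's hinge axis, along the cabinet's y on its top, 130 mm above the bench and 20 mm to +x of the cabinet's origin. The flap is an aluminium plate 120 mm (hinge to front edge) x 180 mm wide x 5 mm, about 0.45 kg. Its axes turn with the flap.
- dog: Bystander: standing four-legged dog of the same brown clay, 95 mm long, 64 mm high. Origin: centre of its underside.
- bird: Bystander: bird on a pedestal foot, same brown clay, 52 mm wide, 87 mm tall, with beak and tail. Origin: centre of its underside.
- slip_pot: Bystander: white open pot, 76 mm across, 75 mm high. Origin: centre of its underside.
- spatula: Bystander: modelling spatula, 160 mm long, lying flat on the bench. Origin: near its middle, underside.
- glaze_jar: Bystander: white closed jar with a dark cap, 64 mm across, 100 mm high. Origin: centre of its underside.
- banding_wheel: Bystander, fixed: steel turntable, disc 180 mm across at 60 mm height, with a lump of clay on it, up to 111 mm. Origin: centre of its underside.
Mind the look-alikes: they are no part of the job. What is shaped like the bear but pink or yellow is not meant.

How it is judged:
On the way, in this order (a step that is already met when the one before it is completed fails the run):
1. the bear stands upright in the open drawer, let go (x of bear in the frame of tray between -0.05 and 0.05 m and y of bear in the frame of tray between -0.106 and 0.106 m and z of bear in the frame of tray between -0.006 and 0.01 m and angle between bear's own z axis and vertical below 0.2 rad and value of joint drawer above 0.05 m and contact force between bear and the fingers below 0.05 N), for 0.2 s.
2. the drawer is shut with the bear standing in it, the flap still down (x of bear in the frame of tray between -0.05 and 0.05 m and y of bear in the frame of tray between -0.106 and 0.106 m and z of bear in the frame of tray between -0.006 and 0.01 m and angle between bear's own z axis and vertical below 0.2 rad and value of joint drawer below 0.007 m and value of joint flap below 0.15 rad), for 0.2 s.
3. the flap is held open at about 40 degrees (value of joint flap between 0.61 and 0.786 rad and contact force between flap and the fingers above 0.5 N), for 0.3 s.
At the end, for the whole second after the job is handed in: The flap is held still by the fingers at 40 degrees, give or take 5 (0.61 to 0.786 rad), with nothing else propping it; the drawer is shut to within 7 mm; the bear stands upright (within 11 degrees) on the drawer's floor (all of step 3 and velocity of joint flap between -0.05 and 0.05 rad/s and value of joint drawer below 0.007 m and x of bear in the frame of tray between -0.05 and 0.05 m and y of bear in the frame of tray between -0.106 and 0.106 m and z of bear in the frame of tray between -0.006 and 0.01 m and angle between bear's own z axis and vertical below 0.2 rad and contact force between flap and dog below 0.1 N and contact force between flap and bird below 0.1 N and contact force between flap and slip_pot below 0.1 N and contact force between flap and spatula below 0.1 N and contact force between flap and glaze_jar below 0.1 N and contact force between flap and bear below 0.1 N); the arm keeps its last pose, push and grip.
It fails at once if another figure or thing on the bench is moved by more than 30 mm (distance of any of dog, bird, slip_pot, spatula, glaze_jar from where it was at the start of the episode above 0.03 m).
It fails at once if the bear is knocked over (angle between bear's own z axis and vertical above 0.9 rad).
It also fails if it takes over 64 s, if anything falls off the work surface, if the arm or the gripper's body presses on something with over 40 N, if the wrist force passes 120 N, or if a joint passes its speed limit or range.

## Working session

There is one attempt and no reset: what is moved stays moved. The work goes in short steps, Python scripts to look and compute and a shell command to move; the robot and the scene stay as the last step left them, time stands still between calls to the robot, and variables do not carry over. Pictures are saved under pics/ and viewed, at most 10 in all, crops included, and the job is handed in when it is done.

```bash
ls; mkdir -p pics; python3 - <<'E'
from station import ctrl,eyes
import cv2,numpy as np
s=ctrl.read_state();print({k:np.round(v,3).tolist() for k,v in s.items()})
for n in("scene","top"):
    cv2.imwrite(f"pics/{n}0.png",eyes.get_image(n))
    c=eyes.calibration(n);print(n,c["fx"],c["cx"],c["cy"],np.round(c["R"],3).tolist(),np.round(c["t"],3).tolist())
    for k in("bear","dog","bird","drawer","flap","drawer_handle","flap_handle","slip_pot","glaze_jar","spatula","banding_wheel"):
        print(k,[(np.round(d["at"]).tolist(),round(d["p"],2),int(d["mask"].sum())) for d in eyes.silhouettes(n,k)])
E
```

```text
pics
{'time': 0.0, 'q': [-1.406, 0.412, -0.013, 1.597, 0.006, 1.134, -0.082], 'joint_velocities': [-0.0, 0.001, 0.0, -0.0, -0.001, -0.0, 0.001], 'joint_torque': [-0.001, -58.796, 0.641, -29.107, -0.054, 0.018, 0.0], 'tool_pos': [0.144, 0.608, 0.222], 'tool_rot': [0.116, 0.993, -0.001, -0.0], 'wrist_force': [-0.243, -0.026, 0.271], 'moment': [-0.018, 0.059, -0.025], 'finger_force': 0.0, 'gripper_width': 1.0}
scene 440.15270141713745 283.96462477601096 207.36616981030863 [[0.765, 0.644, -0.006], [0.499, -0.599, -0.626], [-0.407, 0.476, -0.779]] [-0.512, -0.13, 1.521]
bear [([230.0, 342.0], 0.87, 341), ([240.0, 283.0], 0.79, 266), ([210.0, 308.0], 0.75, 273), ([209.0, 270.0], 0.54, 262)]
dog [([141.0, 325.0], 0.8, 444)]
bird [([178.0, 288.0], 0.58, 444)]
drawer [([264.0, 210.0], 0.76, 2937)]
flap [([313.0, 223.0], 0.87, 2429), ([174.0, 284.0], 0.19, 401)]
drawer_handle [([265.0, 214.0], 0.65, 2854)]
flap_handle [([311.0, 224.0], 0.72, 2412)]
slip_pot [([190.0, 381.0], 0.95, 1059)]
glaze_jar []
spatula [([317.0, 172.0], 0.64, 483)]
banding_wheel [([328.0, 123.0], 0.82, 1429), ([311.0, 223.0], 0.41, 2419)]
top 481.3302190429724 278.0772945038523 206.40868325780255 [[-0.005, -1.0, 0.009], [-0.988, 0.004, -0.152], [0.152, -0.01, -0.988]] [0.098, 0.571, 1.361]
bear [([380.0, 207.0], 0.67, 214), ([352.0, 231.0], 0.6, 198), ([343.0, 196.0], 0.54, 204), ([388.0, 167.0], 0.47, 202)]
dog [([432.0, 235.0], 0.68, 312)]
bird [([386.0, 240.0], 0.61, 316)]
drawer [([271.0, 225.0], 0.88, 3631)]
flap [([268.0, 168.0], 0.71, 2800)]
drawer_handle [([270.0, 228.0], 0.66, 3679)]
flap_handle [([270.0, 166.0], 0.93, 2717), ([432.0, 231.0], 0.67, 376), ([385.0, 240.0], 0.39, 323)]
slip_pot [([438.0, 164.0], 0.88, 681)]
glaze_jar [([158.0, 193.0], 0.66, 537)]
spatula [([173.0, 236.0], 0.62, 873)]
banding_wheel []
```

```bash
python3 - <<'E'
import cv2,numpy as np
a=cv2.imread("pics/scene0.png")[240:400,110:320]; b=cv2.imread("pics/top0.png")[130:280,320:470]
cv2.imwrite("pics/crop.png",np.vstack([cv2.resize(a,(420,320),interpolation=2),cv2.resize(b,(420,280)[:2] if 0 else (280,280),interpolation=2) if 0 else np.pad(cv2.resize(b,(280,280),interpolation=2),((0,0),(0,140),(0,0)))]))
a=cv2.imread("pics/scene0.png");b=cv2.imread("pics/top0.png")
E
```

```text
(no output)
```

View pics/scene0.png

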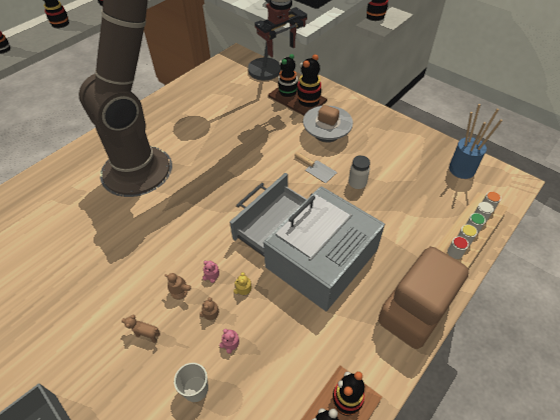

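View pics/top0.png

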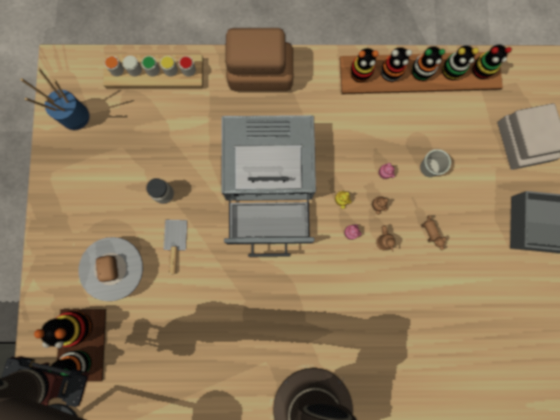

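View pics/crop.png

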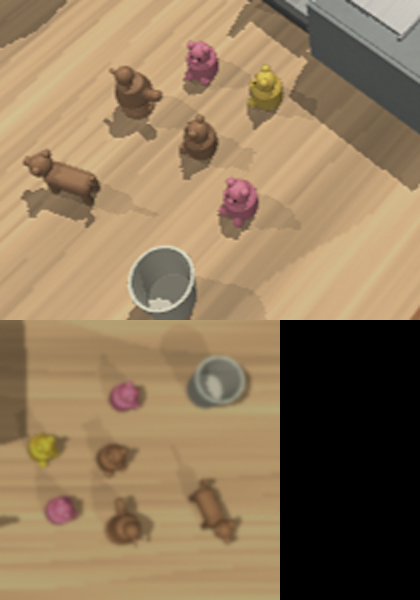

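Candidates for the bear, by scene/top pixel:
- brown figure with ears and an upright trunk: (209,308) / (380,205). I choose this one.
- brown bird: (177,286) / (387,241).
- brown dog: (141,328) / (433,232).
- pink look-alikes: (210,270) and (230,340).
- yellow look-alike: (243,284).

The crop confirms the choice: it has a trunk, a round head and two ears. The pot is at scene (190,381). The drawer stands open, with its handle at scene (250,195) and top (269,252).

```bash
cat > h.py <<'E'
from station import ctrl,eyes
import cv2,numpy as np
from scipy.spatial.transform import Rotation as Ro
C={n:eyes.calibration(n) for n in("scene","top")}
def P(n): c=C[n];return np.array([[c["fx"],0,c["cx"]],[0,c["fy"],c["cy"]],[0,0,1]])@np.c_[c["R"],c["t"]]
def tri(a,b):
    X=cv2.triangulatePoints(P("scene"),P("top"),np.float64(a).reshape(2,1),np.float64(b).reshape(2,1))[:,0];return X[:3]/X[3]
def proj(n,X): u=P(n)@np.r_[X,1];return u[:2]/u[2]
def plane(n,uv,z):
    c=C[n];R=np.array(c["R"]);o=-R.T@np.array(c["t"]);d=R.T@np.array([(uv[0]-c["cx"])/c["fx"],(uv[1]-c["cy"])/c["fy"],1]);return o+d*(z-o[2])/d[2]
def tool(X):  # offset of world point from TCP in tool axes, cm
    s=ctrl.read_state();return Ro.from_quat(s["tool_rot"]).inv().apply(np.array(X)-s["tool_pos"])*100
E
python3 - <<'E'
from h import *
for k,a,b in(("bear",(210,308),(380,207)),("bird",(178,288),(386,240)),("dog",(141,325),(432,235)),("yellow",(240,283),(343,196)),("pinkN",(209,270),(352,231)),("pinkF",(230,342),(388,167))): print(k,tri(a,b).round(3))
a=cv2.imread("pics/scene0.png")[165:305,225:395]; b=cv2.imread("pics/top0.png")[105:265,210:330]
cv2.imwrite("pics/c1.png",np.hstack([cv2.resize(a,None,fx=3,fy=3,interpolation=2),cv2.resize(b,None,fx=2.4,fy=2.625,interpolation=2)]))
E
```

```text
bear [ 0.575 -0.205  0.016]
bird [ 0.474 -0.219  0.027]
dog [ 0.487 -0.352  0.036]
yellow [ 0.601 -0.099  0.036]
pinkN [ 0.499 -0.123  0.026]
pinkF [ 0.691 -0.235  0.028]
```

View pics/c1.png

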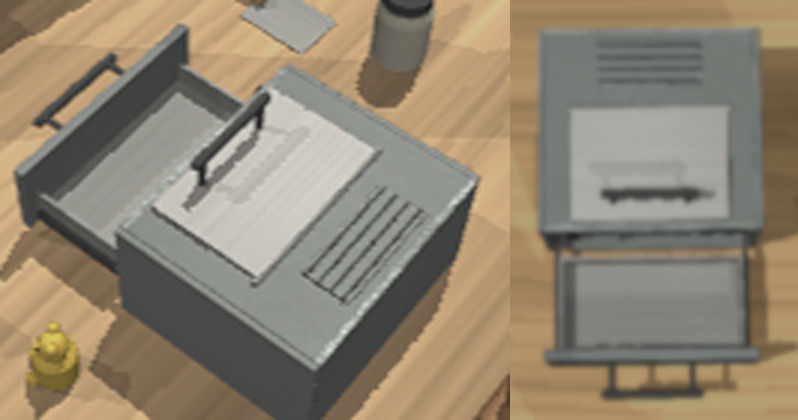

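```bash
cat >> h.py <<'E'
def W(cab,l): c,s=np.cos(cab[2]),np.sin(cab[2]);return np.array([cab[0]+c*l[0]-s*l[1],cab[1]+s*l[0]+c*l[1],l[2]])
E
python3 - <<'E'
from h import *
from scipy.optimize import least_squares
pts=[((-.11,.13,.13),(321,187.3),(222.9,193.8)),((.11,.13,.13),(384.3,224.3),(222.5,116.4)),((.11,-.13,.13),(330.3,288.3),(313.3,116.4)),((-.11,-.13,.13),(264.3,243.3),(315,193.4)),
((-.08,.05,.17),(314,197.7),(248.3,178.9)),((-.08,-.05,.17),(291.7,220),None)]
dr=[((-.157,.055,.08),(262.3,185),(248.75,255.1)),((-.157,-.055,.08),(237.7,205.7),(290.4,254.3))]
def f(v):
    r=[]
    for l,*uv in pts+dr:
        l=np.array(l)-([v[3],0,0] if abs(l[2]-.08)<1e-6 else 0)
        for n,u in zip(("scene","top"),uv):
            if u is not None: r+=list(proj(n,W(v,l))-u)
    return r
s=least_squares(f,[.8,0,0,.12],loss="soft_l1");print("cab",s.x.round(4));print(np.round(f(s.x),1).reshape(-1,2).tolist())
for l,a,b in pts+dr:
    if b: print(l,tri(a,b).round(3),W(s.x,l).round(3))
np.save("cab.npy",s.x)
# bear fit: masks vs trunk+head centre
for n,nm in(("scene",(210,308)),("top",(380,207))):
    eyes.get_image(n); d=min(eyes.silhouettes(n,"bear"),key=lambda d:np.hypot(*(np.array(d["at"])-nm)))
    v,u=np.nonzero(d["mask"]);print(n,u.min(),u.max(),v.min(),v.max(),u.mean().round(1),v.mean().round(1))
for X in((.575,-.205),(.585,-.205),(.59,-.205)):
    print(X,[proj(n,(*X,z)).round(1).tolist() for n in C for z in(0,.03,.046,.064)])
a=cv2.imread("pics/scene0.png")[290:330,185:235]; b=cv2.imread("pics/top0.png")[185:225,355:405]
cv2.imwrite("pics/c2.png",np.hstack([cv2.resize(i,None,fx=8,fy=8,interpolation=2) for i in(a,b)]))
E
```

```text
cab [0.7087 0.1243 0.0093 0.121 ]
[[-0.4, -2.1], [-2.1, -1.3], [0.7, -1.2], [-1.4, -0.9], [-0.8, 0.3], [0.2, -1.9], [-2.0, -1.5], [0.5, -2.1], [-1.1, -0.2], [0.9, -0.6], [-1.6, -0.2], [-0.6, -0.7], [0.7, -0.6], [-0.3, -0.1], [-1.6, -0.3]]
(-0.11, 0.13, 0.13) [0.597 0.251 0.122] [0.597 0.253 0.13 ]
(0.11, 0.13, 0.13) [0.817 0.252 0.126] [0.817 0.255 0.13 ]
(0.11, -0.13, 0.13) [ 0.818 -0.003  0.125] [ 0.82  -0.005  0.13 ]
(-0.11, -0.13, 0.13) [ 0.598 -0.004  0.117] [ 0.6   -0.007  0.13 ]
(-0.08, 0.05, 0.17) [0.628 0.177 0.166] [0.628 0.174 0.17 ]
(-0.157, 0.055, 0.08) [0.429 0.179 0.074] [0.551 0.178 0.08 ]
(-0.157, -0.055, 0.08) [0.432 0.064 0.082] [0.552 0.068 0.08 ]
scene 199 219 298 320 209.3 309.7
top 372 387 196 212 379.6 203.4
(0.575, -0.205) [[208.7, 310.8], [207.1, 305.8], [206.2, 303.0], [205.2, 299.8], [377.7, 207.0], [379.9, 205.5], [381.1, 204.7], [382.5, 203.7]]
(0.585, -0.205) [[211.3, 313.0], [209.7, 308.0], [208.9, 305.2], [207.9, 302.1], [377.6, 203.8], [379.8, 202.2], [381.0, 201.3], [382.3, 200.3]]
(0.59, -0.205) [[212.6, 314.1], [211.1, 309.1], [210.2, 306.4], [209.3, 303.2], [377.5, 202.1], [379.7, 200.5], [380.9, 199.6], [382.3, 198.6]]
```

View pics/c2.png

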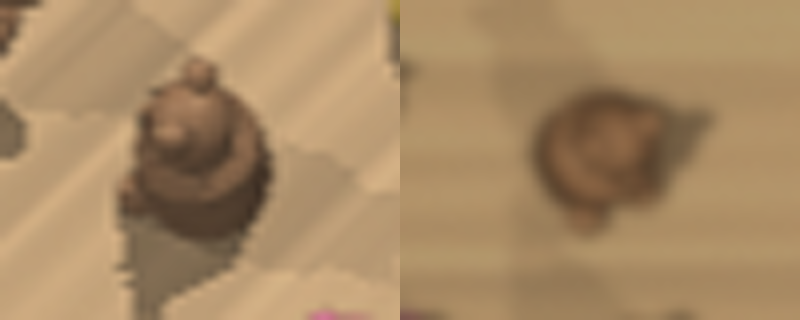

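The close crop confirms it: brown bear, head at scene (209,306), feet facing roughly -x and a bit towards -y. I take its position as about (0.583, -0.205). The cabinet is at (0.709, 0.124) with yaw 0.009 and the drawer 0.121 out. Now I move over the bear.

```bash
R='[-2.4,-2.6,0]'; true
python3 -m handwheel '[[[-2.4,-2.7,0],0],[[-2.4,-2.7,0],0],[[-2.4,-2.7,0],0],[[-2.4,-2.7,0],0],[[-2.4,-2.7,0],0],[[-2.4,-2.7,0],0],[[-2.4,-2.7,0],0],[[-2.4,-2.7,0],0],[[-2.4,-2.7,0],0],[[-2.4,-2.7,0],0],[[-2.4,-2.7,0],0],[[-2.4,-2.7,0],0]]' 8.78
python3 -m handwheel '[[[-2.4,-2.7,0],0],[[-2.4,-2.7,0],0],[[-2.4,-2.7,0],0],[[-2.4,-2.7,0],0],[[-2.4,-2.7,0],0],[[-2.4,-2.7,0],0],[[-2.4,-2.7,0],0],[[-2.4,-2.7,0],0],[[-2.4,-2.7,0],0],[[-2.4,-2.7,0],0],[[-2.4,-2.7,0],0],[[-2.4,-2.7,0],0]]'
python3 -m handwheel '[[[0,0,0],-7],[[0,0,0],-7],[[0,0,0],-7],[[0,0,0],-7],[[0,0,0],-7],[[0,0,0],-3],[[0,0,0],0],[[0,0,0],0]]'
python3 - <<'E'
from h import *
s=ctrl.read_state();print(s["q"],Ro.from_quat(s["tool_rot"]).as_matrix().round(3).tolist(),tool((.583,-.205,.007)).round(2))
E
```

```text
time: 2.4
tool_pos: [0.3503, 0.2248, 0.223]
tool_rot: [0.116, 0.993, 0.0, 0.0]
wrist_force: [0.2, 0.9, -0.1]
gripper_width: 0.997
finger_force: 0.0
time: 3.4
tool_pos: [0.5559, -0.1568, 0.2227]
tool_rot: [0.116, 0.993, 0.0, 0.0]
wrist_force: [0.4, 1.2, 0.9]
gripper_width: 1.0
finger_force: 0.0
time: 4.07
tool_pos: [0.5552, -0.1553, 0.2227]
tool_rot: [-0.212, 0.977, 0.0, 0.0]
wrist_force: [-0.5, -0.4, -0.4]
gripper_width: 1.0
finger_force: 0.0
[-0.15035332  0.34212346  0.4407764   1.74108499 -0.16204968  1.09415228
  2.34163355] [[-0.91, -0.415, 0.0], [-0.415, 0.91, 0.0], [-0.0, 0.0, -1.0]] [-0.46 -5.68 21.57]
```

```bash
python3 -m handwheel '[[[-0.25,-2.8,0],0],[[-0.2,-2.9,0],0],[[0,0,2.5],0],[[0,0,3],0],[[0,0,3],0],[[0,0,3],0],[[0,0,2],0],[[0,0,0],0],[[0,0,0],0],[[0,0,0],0]]'
python3 - <<'E'
from h import *
a=eyes.get_image("scene");b=eyes.get_image("top")
print(tool((.583,-.205,.007)).round(2),proj("scene",ctrl.read_state()["tool_pos"]),proj("top",ctrl.read_state()["tool_pos"]))
cv2.imwrite("pics/c3.png",np.hstack([cv2.resize(a[260:340,160:260],None,fx=4,fy=4,interpolation=2),cv2.resize(b[165:245,330:430],None,fx=4,fy=4,interpolation=2)]))
E
```

```text
time: 4.9
tool_pos: [0.5839, -0.2056, 0.089]
tool_rot: [-0.213, 0.977, -0.0, 0.001]
wrist_force: [0.6, -0.4, -0.1]
gripper_width: 0.999
finger_force: 0.0
[0.11 0.12 8.26] [206.10773911 297.44467089] [384.58870575 199.06673393]
```

View pics/c3.png

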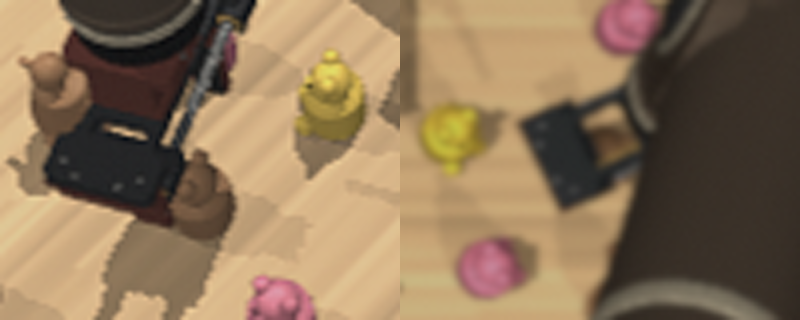

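The bear's head shows between the open fingers, at scene (209,307) and top (381,201), with the bird clear to the side. I descend and grip.

```bash
python3 -m handwheel '[[[0.1,0.1,2],0],[[0,0,2],0],[[0,0,2],0],[[0,0,1.3],0],[[0,0,0.9],0],[[0,0,0],0],[[0,0,0],0]]'
python3 -m handwheel '[[[0,0,0],0],[[0,0,0],0],[[0,0,0],0],[[0,0,0],0],[[0,0,0],0],[[0,0,0],0],[[0,0,0],0],[[0,0,0],0],[[0,0,0],0],[[0,0,0],0]]' 3 15
```

```text
time: 5.58
tool_pos: [0.582, -0.2049, 0.0061]
tool_rot: [-0.213, 0.977, -0.0, 0.0]
wrist_force: [-0.1, -0.0, 0.5]
gripper_width: 1.003
finger_force: 0.0
time: 6.42
tool_pos: [0.5818, -0.2048, 0.0057]
tool_rot: [-0.214, 0.977, -0.0, 0.0]
wrist_force: [-0.5, -1.5, 0.2]
gripper_width: 0.492
finger_force: 15.0
```

```bash
python3 -m handwheel '[[[0,0,-1],0],[[0,0,-2],0],[[0,0,-3],0],[[0,0,-3],0],[[0,0,-3],0],[[0,0,-3],0],[[0,0,-2],0],[[0,0,-1],0],[[0,0,0],0]]'
python3 - <<'E'
from h import *
cab=np.load("cab.npy");t=W(cab,(-.06-cab[3]+.004,0,.043));print(t)
s=ctrl.read_state();print(tool(t).round(2),s["q"].round(2) if hasattr(s["q"],"round") else s["q"])
y=Ro.from_quat(s["tool_rot"]).as_matrix()[:,1];print("yaw",np.degrees(np.arctan2(-y[0],y[1])),"want",np.degrees(cab[2]),s["gripper_width"])
E
```

```text
time: 7.17
tool_pos: [0.5827, -0.2051, 0.1883]
tool_rot: [-0.214, 0.977, -0.001, 0.002]
wrist_force: [0.4, -0.6, -2.8]
gripper_width: 0.49
finger_force: 15.0
[0.5316338  0.12265637 0.043     ]
[-8.98 31.95 14.49] [-0.06  0.45  0.44  1.68 -0.22  1.06  2.45]
yaw 24.660395201786322 want 0.530817223850147 0.49023194161465267
```

```bash
python3 -m handwheel '[[[-0.4,1.4,0],0],[[-0.8,2.8,0],0],[[-0.8,2.8,0],0],[[-0.8,2.8,0],0],[[-0.8,2.8,0],0],[[-0.8,2.8,0],0],[[-0.8,2.8,0],0],[[-0.8,2.8,0],0],[[-0.8,2.8,0],0],[[-0.8,2.8,0],0],[[-0.8,2.8,0],0],[[-0.6,2.5,0],0]]'
python3 -m handwheel '[[[0,0,0],3],[[0,0,0],6],[[0,0,0],6],[[0,0,0],6],[[0,0,0],3],[[0,0,0],0],[[0,0,0],0],[[0,0,0],0]]'
python3 - <<'E'
from h import *
cab=np.load("cab.npy");t=W(cab,(-.06-cab[3]+.004,0,.043))
s=ctrl.read_state();print(tool(t).round(2),s["gripper_width"])
y=Ro.from_quat(s["tool_rot"]).as_matrix()[:,1];print("yaw",np.degrees(np.arctan2(-y[0],y[1])))
E
```

```text
time: 8.17
tool_pos: [0.528, 0.1256, 0.1835]
tool_rot: [-0.214, 0.977, 0.0, -0.002]
wrist_force: [-0.7, 0.7, -2.0]
gripper_width: 0.496
finger_force: 15.0
time: 8.83
tool_pos: [0.5295, 0.1231, 0.1847]
tool_rot: [-0.007, 1.0, -0.0, -0.001]
wrist_force: [-0.1, 0.2, -1.4]
gripper_width: 0.493
finger_force: 15.0
[-0.23 -0.04 14.17] 0.493134640956029
yaw 0.8077723614429182
```

```bash
python3 -m handwheel '[[[-0.2,0,2],0],[[0,0,2.5],0],[[0,0,2.5],0],[[0,0,2.5],0],[[0,0,2],0],[[0,0,1.5],0],[[0,0,0.8],0],[[0,0,0.3],0],[[0,0,0],0],[[0,0,0],0]]'
python3 -m handwheel '[[[0,0,0.1],0],[[0,0,0],0],[[0,0,0],0]]'
```

```text
time: 9.67
tool_pos: [0.5329, 0.1228, 0.0453]
tool_rot: [-0.006, 1.0, 0.0, 0.0]
wrist_force: [-0.2, -0.5, -0.6]
gripper_width: 0.496
finger_force: 15.0
time: 9.92
tool_pos: [0.5328, 0.123, 0.0443]
tool_rot: [-0.006, 1.0, 0.0, 0.001]
wrist_force: [-0.3, -0.4, -2.2]
gripper_width: 0.493
finger_force: 15.0
```

```bash
python3 - <<'E'
from h import *
a=eyes.get_image("scene");b=eyes.get_image("top")
cv2.imwrite("pics/c4.png",np.hstack([cv2.resize(a[160:260,215:335],None,fx=3.3,fy=3.3,interpolation=2),cv2.resize(b[160:260,210:330],None,fx=3.3,fy=3.3,interpolation=2)]))
E
```

```text
(no output)
```

View pics/c4.png

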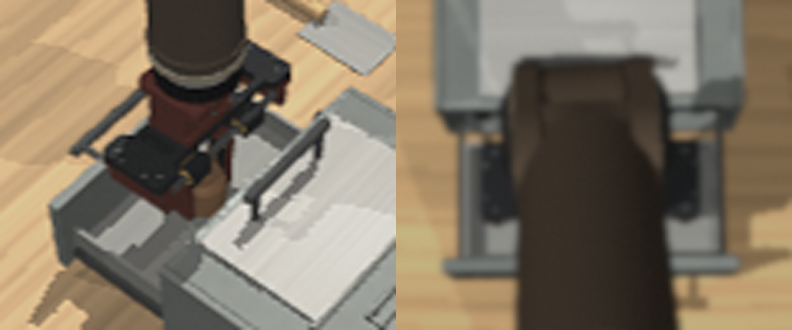

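The gripper is inside the drawer with the bear between the fingers, at scene (278,216), clear of the panel and the cabinet front. I lower it the last few millimetres and release.

```bash
python3 -m handwheel '[[[0,0,0.1],0],[[0,0,0.1],0],[[0,0,0.05],0],[[0,0,0],0]]'
python3 -m handwheel '[[[0,0,0],0],[[0,0,0],0],[[0,0,0],0],[[0,0,0],0],[[0,0,0],0],[[0,0,0],0],[[0,0,0],0],[[0,0,0],0]]' 7.5
python3 -m handwheel '[[[0,0,-0.5],0],[[0,0,-1],0],[[0,0,-2],0],[[0,0,-3],0],[[0,0,-3],0],[[0,0,-3],0],[[0,0,-3],0],[[0,0,-2],0],[[0,0,0],0],[[0,0,0],0]]'
python3 - <<'E'
from h import *
cab=np.load("cab.npy");print(tool(W(cab,(-.157-cab[3],0,.08))).round(2),"pushpoint")
E
```

```text
time: 10.35
tool_pos: [0.5323, 0.1228, 0.041]
tool_rot: [-0.006, 1.0, -0.0, -0.0]
wrist_force: [-0.3, -0.8, -1.5]
gripper_width: 0.493
finger_force: 15.0
time: 11.02
tool_pos: [0.5324, 0.1228, 0.0412]
tool_rot: [-0.006, 1.0, 0.0, 0.0]
wrist_force: [-0.3, 0.7, 0.2]
gripper_width: 0.854
finger_force: 0.0
time: 11.85
tool_pos: [0.533, 0.1229, 0.218]
tool_rot: [-0.006, 1.0, 0.001, 0.001]
wrist_force: [-0.3, 0.7, -0.3]
gripper_width: 0.856
finger_force: 0.0
[10.28 -0.03 13.77] pushpoint
```

```bash
python3 -m handwheel '[[[1,0,0],0],[[2,0,0],0],[[2.5,0,0],0],[[2.5,0,0],0],[[2.5,0,0],0],[[2.3,0,0],0],[[1.5,0,0],0],[[0.5,0,0],0],[[0,0,0],0],[[0,0,0],0]]' 0 20
python3 -m handwheel '[[[0,0,1],0],[[0,0,2],0],[[0,0,2.5],0],[[0,0,2.5],0],[[0,0,2.5],0],[[0,0,2.3],0],[[0,0,1.5],0],[[0,0,0.5],0],[[0,0,0],0],[[0,0,0],0]]'
python3 - <<'E'
from h import *
cab=np.load("cab.npy");print(tool(W(cab,(-.157-cab[3],0,.08))).round(2),ctrl.read_state()["q"])
a=eyes.get_image("scene");b=eyes.get_image("top")
cv2.imwrite("pics/c5.png",np.hstack([cv2.resize(a[150:250,215:335],None,fx=3.3,fy=3.3,interpolation=2),cv2.resize(b[170:270,210:330],None,fx=3.3,fy=3.3,interpolation=2)]))
E
```

```text
time: 12.68
tool_pos: [0.3846, 0.1211, 0.2159]
tool_rot: [-0.006, 1.0, -0.0, 0.0]
wrist_force: [1.2, 0.1, -0.9]
gripper_width: 0.134
finger_force: 0.0
time: 13.52
tool_pos: [0.3851, 0.1208, 0.0682]
tool_rot: [-0.005, 1.0, -0.0, -0.0]
wrist_force: [-0.6, 0.0, -0.2]
gripper_width: 0.004
finger_force: 0.0
[-4.56  0.04 -1.18] [-0.74814546  0.27787281  0.37747324  2.28291115 -0.17706897  0.60719609
  1.34379051]
```

View pics/c5.png

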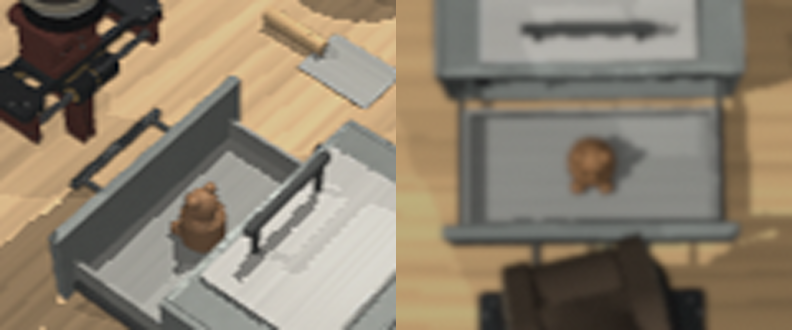

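The bear stands free in the middle of the drawer, at scene (276,215) and top (269,219). The fingers are in front of the handle. Now I push it shut gently.

```bash
python3 -m handwheel '[[[-0.8,0,0],0],[[-0.8,0,0],0],[[-0.5,0,0],0],[[-0.5,0,0],0],[[-0.5,0,0],0],[[-0.6,0,0],0],[[-0.7,0,0],0],[[-0.8,0,0],0],[[-0.8,0,0],0],[[-0.8,0,0],0],[[-0.8,0,0],0],[[-0.8,0,0],0]]'
python3 -m handwheel '[[[-0.8,0,0],0],[[-0.8,0,0],0],[[-0.8,0,0],0],[[-0.8,0,0],0],[[-0.8,0,0],0],[[-0.7,0,0],0],[[-0.5,0,0],0],[[-0.4,0,0],0],[[-0.3,0,0],0],[[0,0,0],0],[[0,0,0],0]]'
```

```text
time: 14.62
tool_pos: [0.4692, 0.1219, 0.068]
tool_rot: [-0.006, 1.0, -0.0, -0.0]
wrist_force: [-2.2, -0.8, 0.9]
gripper_width: 0.003
finger_force: 1.3
time: 15.53
tool_pos: [0.5281, 0.1231, 0.0683]
tool_rot: [-0.006, 1.0, 0.0, 0.001]
wrist_force: [0.1, 0.3, 0.4]
gripper_width: 0.006
finger_force: 0.0
```

Nearly shut. I creep forward until the force rises.

```bash
python3 -m handwheel '[[[-0.3,0,0],0],[[-0.2,0,0],0],[[-0.2,0,0],0],[[-0.2,0,0],0],[[0,0,0],0]]'
python3 -m handwheel '[[[-0.2,0,0],0],[[-0.2,0,0],0],[[-0.2,0,0],0],[[0,0,0],0],[[0,0,0],0]]'
```

```text
time: 15.95
tool_pos: [0.5347, 0.1231, 0.068]
tool_rot: [-0.006, 1.0, 0.0, -0.002]
wrist_force: [-7.1, 0.9, 5.9]
gripper_width: 0.006
finger_force: 3.9
time: 16.37
tool_pos: [0.5348, 0.1232, 0.0674]
tool_rot: [-0.006, 1.0, 0.0, -0.007]
wrist_force: [-26.4, -0.2, 21.7]
gripper_width: 0.005
finger_force: 12.9
```

The force rises against the stop, so the drawer is shut. I back off, rise, and turn the gripper 90° for the flap bar.

```bash
python3 -m handwheel '[[[0.4,0,0],0],[[0.6,0,0],0],[[1,0,0],0],[[1.5,0,0],0],[[1,0,0],0],[[0.5,0,0],0],[[0,0,0],0]]'
python3 -m handwheel '[[[0,0,-1],0],[[0,0,-2],0],[[0,0,-3],0],[[0,0,-3],0],[[0,0,-3],0],[[0,0,-3],0],[[0,0,-2],0],[[0,0,-1],0],[[0,0,0],0]]' 3.5
python3 -m handwheel '[[[0,0,0],7],[[0,0,0],7],[[0,0,0],7],[[0,0,0],7],[[0,0,0],7],[[0,0,0],7],[[0,0,0],7],[[0,0,0],7],[[0,0,0],7],[[0,0,0],7],[[0,0,0],7],[[0,0,0],7]]'
python3 -m handwheel '[[[0,0,0],6],[[0,0,0],0],[[0,0,0],0]]'
python3 - <<'E'
from h import *
cab=np.load("cab.npy");print(tool(W(cab,(-.08,0,.153))).round(2),ctrl.read_state()["q"].round(2))
y=Ro.from_quat(ctrl.read_state()["tool_rot"]).as_matrix();print(y.round(3).tolist())
a=eyes.get_image("scene");b=eyes.get_image("top")
cv2.imwrite("pics/c6.png",np.hstack([cv2.resize(a[150:250,225:345],None,fx=3.3,fy=3.3,interpolation=2),cv2.resize(b[140:240,210:330],None,fx=3.3,fy=3.3,interpolation=2)]))
E
```

```text
time: 16.95
tool_pos: [0.4916, 0.1225, 0.0683]
tool_rot: [-0.006, 1.0, 0.0, 0.0]
wrist_force: [-0.1, 0.1, -0.1]
gripper_width: 0.002
finger_force: 0.0
time: 17.7
tool_pos: [0.4941, 0.1226, 0.2508]
tool_rot: [-0.006, 1.0, 0.001, 0.002]
wrist_force: [0.0, 0.0, -0.9]
gripper_width: 0.398
finger_force: 0.0
time: 18.7
tool_pos: [0.4919, 0.122, 0.2466]
tool_rot: [0.667, 0.745, -0.001, -0.0]
wrist_force: [-0.2, 0.3, -0.1]
gripper_width: 0.398
finger_force: 0.0
time: 18.95
tool_pos: [0.492, 0.1222, 0.2471]
tool_rot: [0.702, 0.712, -0.001, -0.0]
wrist_force: [-0.5, -0.1, -0.5]
gripper_width: 0.398
finger_force: 0.0
[-0.06 13.68  9.39] [-0.9   0.2   0.66  1.88 -0.14  1.11 -0.17]
[[-0.015, 1.0, -0.001], [1.0, 0.015, -0.001], [-0.001, -0.001, -1.0]]
```

View pics/c6.png

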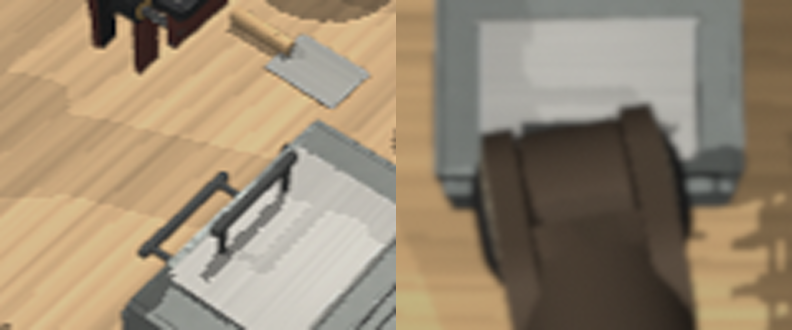

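The drawer is shut: its handle lies close to the front, at scene (281,215). The flap bar runs from scene (291,220) to (313.5,197.6), as before. I go to the bar.

```bash
python3 -m handwheel '[[[0,1,0],0],[[0,2,0],0],[[0,2.7,0],0],[[0,2.7,0],0],[[0,2.7,0],0],[[0,1.8,0],0],[[0,0.8,0],0],[[0,0,0],0]]' 5
python3 -m handwheel '[[[0,0,1],0],[[0,0,2],0],[[0,0,2],0],[[0,0,2],0],[[0,0,1.4],0],[[0,0,0.7],0],[[0,0,0.3],0],[[0,0,0],0],[[0,0,0],0]]'
python3 - <<'E'
from h import *
cab=np.load("cab.npy");print(tool(W(cab,(-.08,0,.153))).round(2))
E
```

```text
time: 19.72
tool_pos: [0.6308, 0.1234, 0.2471]
tool_rot: [0.703, 0.711, -0.001, 0.0]
wrist_force: [-0.4, 1.1, -0.4]
gripper_width: 0.564
finger_force: 0.0
time: 20.47
tool_pos: [0.6296, 0.124, 0.155]
tool_rot: [0.703, 0.711, 0.001, 0.0]
wrist_force: [0.4, -0.6, -0.2]
gripper_width: 0.568
finger_force: 0.0
[-0.04 -0.09  0.2 ]
```

```bash
python3 -m handwheel '[[[0,-0.1,0.1],0],[[0,0,0],0],[[0,0,0],0],[[0,0,0],0],[[0,0,0],0],[[0,0,0],0],[[0,0,0],0],[[0,0,0],0],[[0,0,0],0],[[0,0,0],0]]' 0 25
python3 - <<'E'
from h import *
p=lambda a:np.array([-.1*np.cos(a)+.04*np.sin(a),.1*np.sin(a)+.04*np.cos(a)])*100
for a in np.linspace(0,.698,9): print(round(a,3),(p(a)-p(0)).round(2))
E
```

```text
time: 21.3
tool_pos: [0.6284, 0.1239, 0.1532]
tool_rot: [0.703, 0.711, -0.0, -0.0]
wrist_force: [-2.1, -0.3, 1.9]
gripper_width: 0.113
finger_force: 25.0
0.0 [0. 0.]
0.087 [0.39 0.86]
0.174 [0.85 1.68]
0.262 [1.38 2.45]
0.349 [1.97 3.18]
0.436 [2.63 3.85]
0.524 [3.34 4.46]
0.611 [4.1  5.01]
0.698 [4.91 5.49]
```

```bash
python3 -m handwheel '[[[0,0.19,-0.43],0],[[0,0.2,-0.43],0],[[0,0.22,-0.41],0],[[0,0.24,-0.41],0],[[0,0.26,-0.39],0],[[0,0.27,-0.38],0],[[0,0.29,-0.37],0],[[0,0.3,-0.36],0]]'
python3 -m handwheel '[[[0,0.32,-0.34],0],[[0,0.34,-0.33],0],[[0,0.35,-0.31],0],[[0,0.36,-0.3],0],[[0,0.37,-0.28],0],[[0,0.39,-0.27],0],[[0,0.4,-0.25],0],[[0,0.41,-0.23],0],[[0,0,0],0],[[0,0,0],0],[[0,0,0],0],[[0,0,0],0]]'
python3 - <<'E'
from h import *
s=ctrl.read_state();d=(np.array(s["tool_pos"])-[.6284,.1239,.1532])*100;print(d.round(2),"want 4.91,5.49",s["wrist_force"])
a=eyes.get_image("scene");b=eyes.get_image("top")
cab=np.load("cab.npy")
for al in(0,.6,.698,.8):
    print(al,[proj("scene",W(cab,(.02-.12*np.cos(al)+.005*np.sin(al),y,.13+.12*np.sin(al)+.005*np.cos(al)))).round(1).tolist() for y in(.09,-.09)])
cv2.imwrite("pics/c7.png",cv2.resize(a[150:300,225:395],None,fx=4,fy=4,interpolation=2))
E
```

```text
time: 21.97
tool_pos: [0.6469, 0.124, 0.1852]
tool_rot: [0.703, 0.711, -0.001, -0.001]
wrist_force: [-8.1, -0.7, 0.4]
gripper_width: 0.116
finger_force: 25.0
time: 22.97
tool_pos: [0.6773, 0.1243, 0.2109]
tool_rot: [0.703, 0.711, 0.001, -0.0]
wrist_force: [-10.8, -0.9, 11.6]
gripper_width: 0.119
finger_force: 25.0
[4.89 0.04 5.77] want 4.91,5.49 [-10.82248614  -0.87365252  11.59626354]
0 [[315.2, 193.7], [274.9, 233.1]]
0.6 [[323.3, 182.0], [281.4, 222.7]]
0.698 [[325.7, 181.1], [283.6, 222.1]]
0.8 [[328.6, 180.5], [286.3, 221.8]]
```

View pics/c7.png

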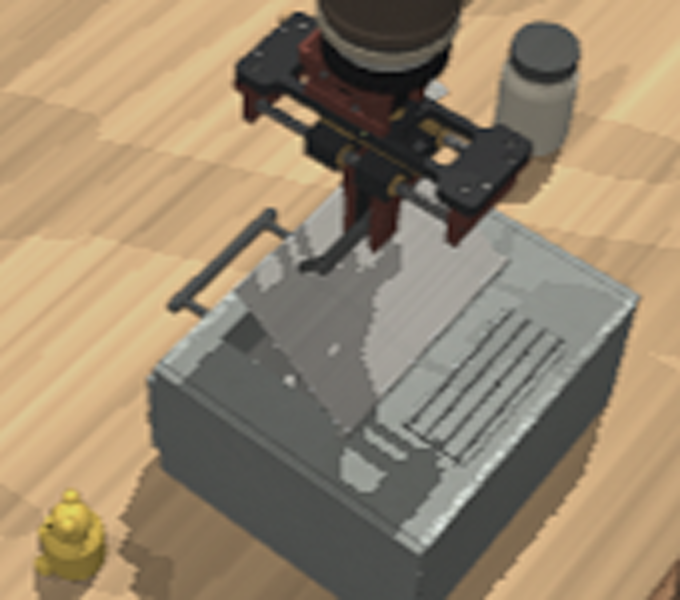

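The flap's front right corner is at scene (284.5,223). Less the offset seen when it was closed, that matches 0.70 rad. The remaining load of about 15 N acts radially away from the hinge, so I relax it a little and check.

```bash
python3 -m handwheel '[[[0,-0.05,-0.1],0],[[0,-0.05,-0.1],0],[[0,0,0],0],[[0,0,0],0],[[0,0,0],0],[[0,0,0],0],[[0,0,0],0],[[0,0,0],0]]'
python3 - <<'E'
from h import *
s=ctrl.read_state();print(s["wrist_force"],((np.array(s["tool_pos"])-[.6284,.1239,.1532])*100).round(2),np.abs(s["joint_velocities"]).max())
E
```

```text
time: 23.73
tool_pos: [0.6764, 0.1243, 0.2105]
tool_rot: [0.703, 0.711, -0.0, -0.0]
wrist_force: [-4.7, -0.6, 3.9]
gripper_width: 0.115
finger_force: 25.0
[-4.7312234  -0.632689    3.94268736] [4.8  0.04 5.73] 0.001985401418488085
```

```bash
python3 -c "
from station import order
print(order.sign_off())"
```

```text
the job is handed in; nothing more can be done
None
```

I handed the job in with the bear stood upright in the drawer, the drawer pushed shut, and the flap held still by its bar at about 40°. I couldn't see the bear once the drawer was shut, and sign-off returned no verdict.

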